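# Seat the tube carousel on its keyed drive

## Robot

A 6-joint arm with a two-finger parallel gripper is mounted at the origin on a cart in front of the work surface, level with it; the furniture and walls round the work are solid. World frame = base frame: x ahead of the robot, y to its left, z up, the work surface at z = 0. Lengths are in m, angles in rad, forces in N, time in s.
With the tool pointing down it reaches from about 0.4 to 0.825 m from the base axis. Payload 7 kg.
Tool frame: the origin (TCP) lies at the very end of the fingers, on their centre line; the grasp point (between the pads) lies arm.hold_point_z behind it (arm.hold_point_z is the distance from the TCP to the grasp point, in m); z points along the fingers, y is the line along which they close (so a half turn about z gives the same grasp; the last joint's range is limited). The gripper opens to 88 mm and grips with 3 to 60 N. Pads are 19 mm wide; open, the fingers measure 130 mm over their backs; the gripper's body (78 mm by 193 mm) begins 47 mm behind the grasp point.
Start: joints at [1.461, 0.359, 0.012, 0, -1.224, -0.288], TCP at [0.261, 0.622, 0.227] pointing down, gripper open.
Joint ranges: [-3.07, 3.07], [-1.43, 2.12], [-1.02, 1.25], [-3.03, 1.67], [-3.05, -0], [-3.03, 3.03]. Speed limits (rad/s): [2.39, 2.39, 3.01, 3.14, 3.14, 3.14].

## Interface

Orientations are given as [roll, pitch, yaw] about the fixed x, y, z axes, in that order (R = Rz(yaw) Ry(pitch) Rx(roll)).
In Python, from station import arm, cams, status gives the robot as it stands (arm), with the cameras (cams) and the readings (status).
- The arm moves only by the tool tcp_steps, called after ">>>" by a JSON object that holds its "op" and its "data". Schema: {"type":"object","properties":{"steps":{"type":"object","properties":{"aperture":{"type":"array","items":{"type":"number"},"minItems":1,"maxItems":20},"dx":{"type":"array","items":{"type":"number"},"minItems":1,"maxItems":20},"dy":{"type":"array","items":{"type":"number"},"minItems":1,"maxItems":20},"dz":{"type":"array","items":{"type":"number"},"minItems":1,"maxItems":20},"yaw":{"type":"array","items":{"type":"number"},"minItems":1,"maxItems":20}},"additionalProperties":false,"required":["aperture","dx","dy","dz","yaw"]},"force":{"type":"number"},"only":{"type":"string"},"quiet":{"type":"boolean"},"lines":{"type":"string"}},"required":["steps"],"additionalProperties":false}. steps is an object with one list for each field, all of the same length, 1 to 20, a row being the entries at one place: aperture (the finger opening in m), dx, dy, dz (the shift in parts of the range, where 1.0 means 1 m), yaw (a turn about the tool's z in shares of 2 pi rad (1.0 is 2 pi rad)); each row is the pose to reach, as a shift and turn from the pose commanded when the call began, along the tool's axes at that moment; what a row does not reach only later rows make up. A row lasts 1/12 s, in which the tool goes at most 0.0417 m and 0.125 rad, less where a joint would pass 70% of its speed; a pose out of reach is approached as far as the arm can. The fingers move at their own pace and stop on an object; force is the grip in N (left out, the last holds). Time passes only in rows, so rows that do not move let the fingers close. The tool returns the time, the measured TCP pose, the force, the opening and the grip force at its end. only (a regular expression) keeps the lines of the reply that match it, lines (a string "A,B") keeps lines A to B, and quiet returns only ok. A shift or turn number past 1, either way, is cut back to 1. Input that does not fit is refused with a message, and nothing moves.
- status.get_state(): the state, without advancing time (a new reading comes with each control period).
- cams.grab_frame(name): name is "side" or "top" or "wrist"; returns the picture (384x512x3 uint8, red, green, blue); there is no depth.
- cams.camera_params(name): a dict with "fx", "fy", "cx", "cy" (pixels), "T" (4x4, takes a point from camera to world coordinates); the wrist camera has in their place "hand_eye" (4x4, takes a point from camera to tool coordinates, whose origin is the TCP and whose axes are the flange's). Camera axes: x right, y down, z forward; pixel columns grow to the right and rows downward; lengths in m; the calibration is good to about 2 mm. A picture is of the moment at which its call begins: read the wrist's pose just before it. camera_params takes no time and is no camera call.
- arm.job_done(): hands the job in; it is judged then, once.
The state is a dict: "t": time; "q": joint angles; "qd": joint speeds; "joint_efforts": joint torques, N m; "eef_pos": TCP position; "ee_rot": TCP orientation; "force": force on the tool from outside, world axes, zero at the start; "moment": the same for the moment, N m; "width": finger opening in m; "gripper_force": force on a finger pad.
Only numpy, scipy, OpenCV 4.12 (cv2) and the standard library are available. Lean on these libraries where they do the work, as an engineer would, in place of code of your own. Each camera call takes 0.05 s, during which the arm holds its last target. There are 200 camera calls.

## Task

Set up the tube reader for the slim blood tubes: lift the ten-place carousel (ten small holes, not the six-place one) out of the storage rack and push its shaft into the hub of the white drive unit, turning it until the key slips into the keyway. Keep pushing against the ejector spring until the collar is fully home on the hub, and finish still gripping the carousel and holding it down there, ready for the clamp screw to be tightened. Leave the other carousel and the things around where they are.

Things in the scene. Friction and masses are not known exactly. Their poses are not given: they have to be found in the camera images.
- carousel_ten: The carousel to mount, 0.24 to 0.4 kg, 156 mm tall, shaft down. Two white plates 112 mm across, 47 to 52 and 92 to 96 mm above the tip, the upper with ten 15 mm holes; a small pointed nose on the plates' rim (to 63 mm from the axis) is above the key. Origin: tip of the shaft, on its axis; z up the shaft, key and nose to -x. Collar 48 mm across, 40 to 47 mm above the tip, rests on a cup of the rack
- shaft_tip (a point): Same point and axes as carousel_ten. The steel shaft is 22 mm in diameter and 40 mm long, its nose tapered over 6 mm to 14 mm at the tip. The key stands on its -x side: 6 mm wide, reaching 16.5 mm from the axis, 12 to 37 mm above the tip, lower end tapered over 3 mm. In the rack the tip is 10 mm above the bench and the key faces the robot (-x of the world) within 45 degrees
- grip_bar (a point): Point on the carousel's axis inside the black grip bar, 140 mm above the shaft tip, same axes as the carousel. The bar lies along x: 46 mm long, 16 mm thick (y; the fingers close across it), 122 to 156 mm above the tip
- carousel_six: The other carousel, with six large holes of 27 mm in the upper plate, otherwise the same size, shaft, key and grip (origin: shaft tip). It stands in the other cup of the rack and stays there
- rack: Aluminium rack plate 276 x 116 x 8 mm, fixed to the bench, with two grey cups along its x axis, 75 mm either side of the centre: 54 mm outside, 38 mm inside, rims 50 mm above the bench. Each holds a carousel by its collar; lift 45 mm to clear the cup. Which carousel stands in which cup varies. Origin: centre of the plate's underside
- drive: Drive unit, fixed to the bench: white box 130 x 130 x 58 mm, display and keys on its front (-x) side, an aluminium hub 54 mm across standing out of its top to 78 mm above the bench. Origin: centre of its underside. The gearbox holds the hub at some angle; it gives way only to more than 0.5 N m
- hub_face (a point): Centre of the hub's top face, turns with the hub; z up along the bore. Round bore 24.4 mm wide with a keyway on its -x side, 8.2 mm wide, reaching 17.8 mm from the axis, facing the robot within 45 degrees. The shaft fits when the carousel's x lies along this x within about 5 degrees; else the key stops on the face with the tip 12 to 14 mm deep. Fully home: collar on this face, tip 40 mm below it
- ejector (a joint): Spring ejector at the bottom of the bore, m pressed down: 0 free, its top 32 mm below the hub's face; 0.008 with the carousel fully home; travel 0.010. It pushes back with 5 N at 0 and 12 N at 0.008, more than the carousel's weight, so the carousel rises 8 mm when it is not held down
- label_roll: Roll of blank white labels, 82 mm across, 40 mm high, behind between rack and drive; stays where it is
- pen_white: White pen, 145 mm long, at the front edge; stays where it is
- felt_pen: Green and white felt pen, 135 mm long, at the front edge before the rack; stays where it is
- notebook: Purple ring notebook 148 x 109 x 14 mm on the left; stays where it is
- ink_pad: Blue ink pad tin 75 x 112 x 18 mm on the left; stays where it is
- stamp: Wooden rubber stamp, 78 mm tall, standing on the left; stays where it is

How it is judged:
By the outcome, as a careful person would: the job done as asked, in the order asked, and still so for the second after the job is handed in, while the arm keeps its last pose, push and grip.
It also fails if it takes over 48 s, if anything falls off the work surface, if the arm or the gripper's body presses on something with over 40 N, if the wrist force passes 120 N, or if a joint passes its speed limit or range.

## Working session

There is one attempt and no reset: what is moved stays moved. The work goes in short steps, Python scripts to look and compute and a tool call to move; the robot and the scene stay as the last step left them, time stands still between calls to the robot, and variables do not carry over. Pictures are saved under pics/ and viewed, at most 10 in all, crops included, and the job is handed in when it is done.

```bash
ls; mkdir -p pics; python3 - <<'E'
from station import arm, cams, status
import cv2,numpy as np
s=status.get_state();print(s['t'],s['eef_pos'],s['ee_rot'],s['width'],arm.hold_point_z)
for n in('top','side'):
    cv2.imwrite(f'pics/{n}1.png',cams.grab_frame(n)[:,:,::-1]);p=cams.camera_params(n);print(n,p['fx'],p['fy'],p['cx'],p['cy'],np.round(p['T'],4).tolist())
print(np.round(cams.camera_params('wrist')['hand_eye'],4).tolist(),cams.camera_params('wrist')['fx'])
E
```

```text
pics
station.py
0.0 [0.2613204  0.62183542 0.22563364] [ 3.13994188e+00 -1.53067376e-04 -3.97899901e-01] 0.08765082819491699 0.0188
top 366.67449371676736 366.67449371676736 255.6150536982643 181.65726962106254 [[-0.019, -0.9799, 0.1985, 0.3492], [-0.9997, 0.0161, -0.0162, 0.1205], [0.0126, -0.1988, -0.98, 1.1517], [0.0, 0.0, 0.0, 1.0]]
side 439.244559564509 439.244559564509 254.26507199437796 189.09719533589262 [[0.252, -0.8489, 0.4647, 0.0514], [-0.9677, -0.2252, 0.1135, -0.0061], [0.0083, -0.4783, -0.8782, 1.0943], [0.0, 0.0, 0.0, 1.0]]
[[-0.0002, -0.9689, -0.2476, 0.067], [1.0, -0.0001, -0.0003, -0.0001], [0.0003, -0.2476, 0.9689, -0.1587], [0.0, 0.0, 0.0, 1.0]] 295.50099957968007
```

View pics/top1.png

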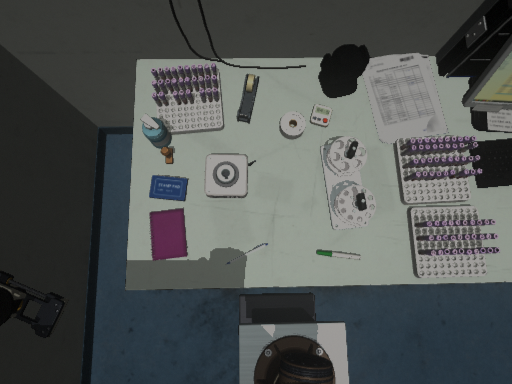

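View pics/side1.png

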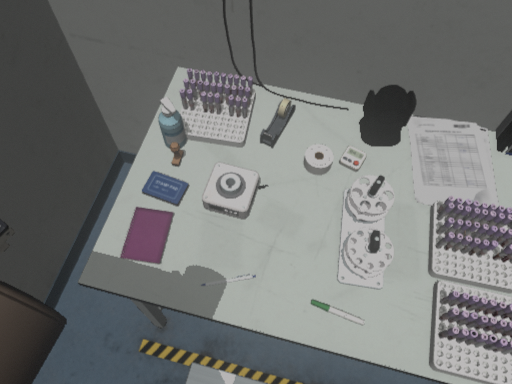

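The top view shows the drive at about (226,174) and two carousels in the rack, at about (346,155) and (352,203). I'll enlarge both areas.

```bash
python3 - <<'E'
import cv2,numpy as np
t=cv2.imread('pics/top1.png');s=cv2.imread('pics/side1.png')
f=lambda im,x,y,w,h,k:cv2.resize(im[y:y+h,x:x+w],None,fx=k,fy=k,interpolation=cv2.INTER_CUBIC)
a=f(t,315,125,66,100,6) #396x600
b=f(s,334,165,66,100,6)
cv2.imwrite('pics/c1.png',np.hstack([a,b]))
E
```

```text
(no output)
```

View pics/c1.png

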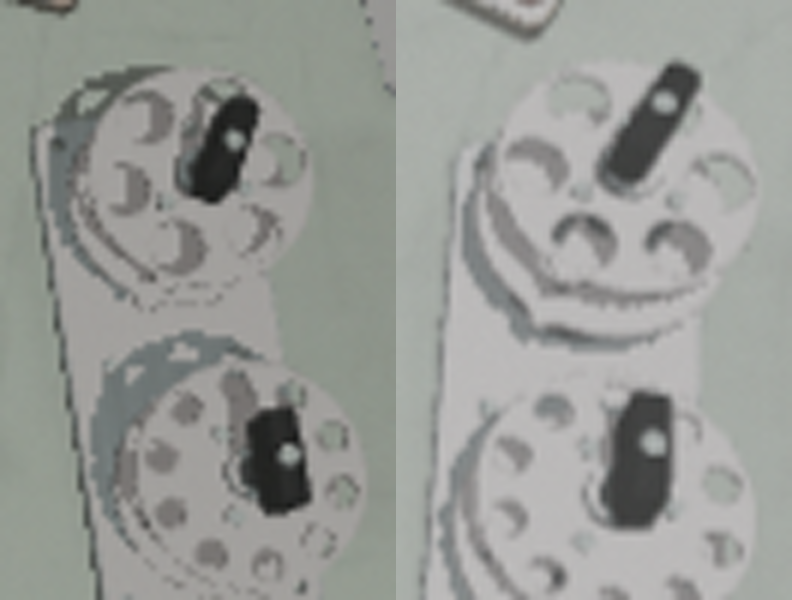

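```bash
cat > h.py <<'E'
from station import arm, cams, status
import numpy as np,cv2
from scipy.spatial.transform import Rotation as R
def cam(n):
    p=cams.camera_params(n);K=np.array([[p['fx'],0,p['cx']],[0,p['fy'],p['cy']],[0,0,1]])
    if n!='wrist': return K,np.array(p['T'])
    s=status.get_state();T=np.eye(4);T[:3,:3]=R.from_euler('xyz',s['ee_rot']).as_matrix();T[:3,3]=s['eef_pos']
    return K,T@np.array(p['hand_eye'])
def atz(C,u,v,z):
    K,T=C;d=T[:3,:3]@np.linalg.inv(K)@[u,v,1];o=T[:3,3];return o+d*(z-o[2])/d[2]
def proj(C,P):
    K,T=C;c=T[:3,:3].T@(np.array(P)-T[:3,3]);c=K@c;return c[:2]/c[2]
def totool(p,yaw=None):
    s=status.get_state();M=R.from_euler('xyz',s['ee_rot']).as_matrix();return M.T@(np.array(p)-s['eef_pos'])
E
python3 - <<'E'
from h import *
t,s=cam('top'),cam('side')
print('bar',atz(t,362.5,200.2,.166),atz(s,376.3,238.2,.166))
print('bar2',atz(t,315+234/6-.5,125+139/6-.5,.166),atz(s,334+269/6-.5,165+101/6-.5,.166))
print('hub',atz(t,225.7,174,.078),atz(s,231,183.7,.078))
h=atz(t,225.7,174,.078); print(totool(h))
E
```

```text
bar [ 0.49250867 -0.18607097  0.166     ] [ 0.49074316 -0.18634848  0.166     ]
bar2 [ 0.64162278 -0.17221802  0.166     ] [ 0.64098594 -0.17282457  0.166     ]
hub [0.59157827 0.1920021  0.078     ] [0.58915432 0.18905405 0.078     ]
[0.4709572  0.26811514 0.14820482]
```

Units first: turns go in shares of 2 pi rad. So -0.4 rad / 6.2832 = -0.0637.

>>> {"op": "tcp_steps", "data": {"steps": {"aperture":[0.088,0.088,0.088,0.088,0.088,0.088,0.088,0.088,0.088,0.088,0.088,0.088,0.088,0.088,0.088,0.088,0.088,0.088],"dx":[0.47,0.47,0.47,0.47,0.47,0.47,0.47,0.47,0.47,0.47,0.47,0.47,0.47,0.47,0.47,0.47,0.47,0.47],"dy":[0.268,0.268,0.268,0.268,0.268,0.268,0.268,0.268,0.268,0.268,0.268,0.268,0.268,0.268,0.268,0.268,0.268,0.268],"dz":[0.06,0.06,0.06,0.06,0.06,0.06,0.06,0.06,0.06,0.06,0.06,0.06,0.06,0.06,0.06,0.06,0.06,0.06],"yaw":[-0.0637,-0.0637,-0.0637,-0.0637,-0.0637,-0.0637,-0.0637,-0.0637,-0.0637,-0.0637,-0.0637,-0.0637,-0.0637,-0.0637,-0.0637,-0.0637,-0.0637,-0.0637]}, "force": 30}}

```text
t: 1.6
eef_pos: [0.5904, 0.1943, 0.1668]
ee_rot: [-3.141, -0.0, 0.004]
force: [-0.2, -0.2, -0.6]
width: 0.0876
gripper_force: 0.0
```

```bash
python3 - <<'E'
from h import *
s=status.get_state();print(s['t'],s['eef_pos'],s['ee_rot'],s['q'])
C=cam('wrist');im=cams.grab_frame('wrist')[:,:,::-1];cv2.imwrite('pics/w1.png',im);np.savez('w1.npz',K=C[0],T=C[1])
u,v=proj(C,[.5905,.1905,.078]);u,v=int(u),int(v);print(u,v)
x0=max(0,u-66);y0=max(0,v-50);print(x0,y0)
cv2.imwrite('pics/w1c.png',cv2.resize(im[y0:y0+100,x0:x0+133],None,fx=6,fy=6,interpolation=cv2.INTER_CUBIC))
E
```

```text
1.6 [0.59040662 0.19432903 0.16679759] [-3.14132928e+00 -2.04610156e-04  3.89555122e-03] [ 6.31611569e-01  3.14901091e-01 -1.94214700e-01 -1.06525741e-04
 -1.06136025e+00  9.43132272e-01]
258 195
192 145
```

View pics/w1c.png

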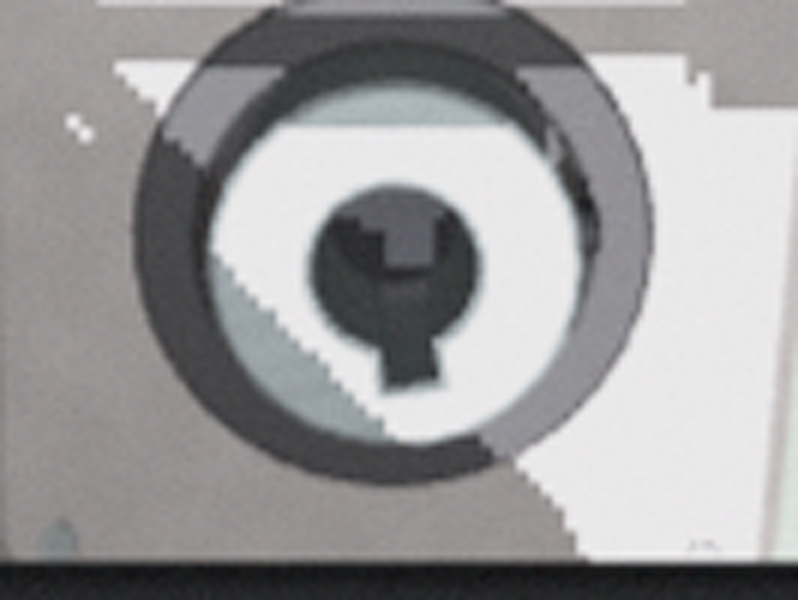

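The hub is clear: outer rim spans x 209–582 and y 83–442 in the crop, and the bore centre is at about (395,267). The keyway ends at (412,386), so it's turned only slightly.

```bash
python3 - <<'E'
from h import *
d=np.load('w1.npz');C=(d['K'],d['T'])
f=lambda x,y:atz(C,192+(x+.5)/6-.5,145+(y+.5)/6-.5,.078)
P=np.array([f(209,262),f(582,262),f(396,83),f(396,442)]);print(P)
c=np.array([(P[0]+P[1])[0]/2,(P[0]+P[1])[1]/2]);cx=(P[2]+P[3])[0]/2;cy=(P[0]+P[1])[1]/2;print('centre',cx,cy)
B=[f(308,265),f(480,265),f(394,184)];print('bore y',(B[0]+B[1])/2,B[2][0]-.0122)
k=(f(383,390)+f(442,382))/2;e=f(442,382)-f(383,390);print('k',k,np.hypot(k[0]-cx,k[1]-cy),np.degrees(np.arctan2(cy-k[1],cx-k[0])),np.degrees(np.arctan2(-e[0],-e[1]))*-1,np.linalg.norm(e))
q=(f(380,345)+f(438,342))/2;print(q,np.degrees(np.arctan2((q-k)[1],(q-k)[0])))
print(totool([.4916,-.1862,.2]))
E
```

```text
[[0.59650496 0.2179224  0.078     ]
 [0.59670737 0.16430822 0.078     ]
 [0.62243551 0.1912188  0.078     ]
 [0.56925803 0.19085561 0.078     ]]
centre 0.5958467700674283 0.19111530895202344
bore y [0.59616114 0.19132718 0.078     ] 0.5958219904771254
k [0.57792954 0.18850265 0.078     ] 0.018106713399771154 8.296307989945285 8.314581424908 0.008714661536845785
[0.5844081  0.18906926 0.078     ] 4.998326264455084
[-0.10040518  0.38017621 -0.03327466]
```

>>> {"op": "tcp_steps", "data": {"steps": {"aperture":[0.088,0.088,0.088,0.088,0.088,0.088,0.088,0.088,0.088,0.088,0.088,0.088,0.088,0.088],"dx":[-0.1,-0.1,-0.1,-0.1,-0.1,-0.1,-0.1,-0.1,-0.1,-0.1,-0.1,-0.1,-0.1,-0.1],"dy":[0.38,0.38,0.38,0.38,0.38,0.38,0.38,0.38,0.38,0.38,0.38,0.38,0.38,0.38],"dz":[-0.088,-0.088,-0.088,-0.088,-0.088,-0.088,-0.088,-0.088,-0.088,-0.088,-0.088,-0.088,-0.088,-0.088],"yaw":[0,0,0,0,0,0,0,0,0,0,0,0,0,0]}}}

```text
t: 2.82
eef_pos: [0.492, -0.186, 0.2544]
ee_rot: [-3.141, 0.0, 0.004]
force: [0.5, 0.1, -0.9]
width: 0.0877
gripper_force: 0.0
```

```bash
python3 - <<'E'
from h import *
s=status.get_state();print(s['t'],s['eef_pos'],s['ee_rot'],s['q'],abs(s['qd']).max())
C=cam('wrist');im=cams.grab_frame('wrist')[:,:,::-1];cv2.imwrite('pics/w2.png',im);np.savez('w2.npz',K=C[0],T=C[1])
u,v=proj(C,[.4916,-.1862,.14]);u,v=int(u),int(v);print(u,v)
x0=max(0,u-100);y0=max(0,v-75);print(x0,y0)
cv2.imwrite('pics/w2c.png',cv2.resize(im[y0:y0+150,x0:x0+200],None,fx=4,fy=4,interpolation=cv2.INTER_CUBIC))
E
```

```text
2.8167 [ 0.49200971 -0.18595543  0.2543958 ] [-3.14140135e+00  1.13014609e-04  3.76068083e-03] [ 1.17576873e-02  9.43834791e-02 -2.70078649e-01 -2.05703423e-04
 -1.20644569e+00  1.56287262e+00] 0.00669297407802065
254 188
154 113
```

View pics/w2c.png

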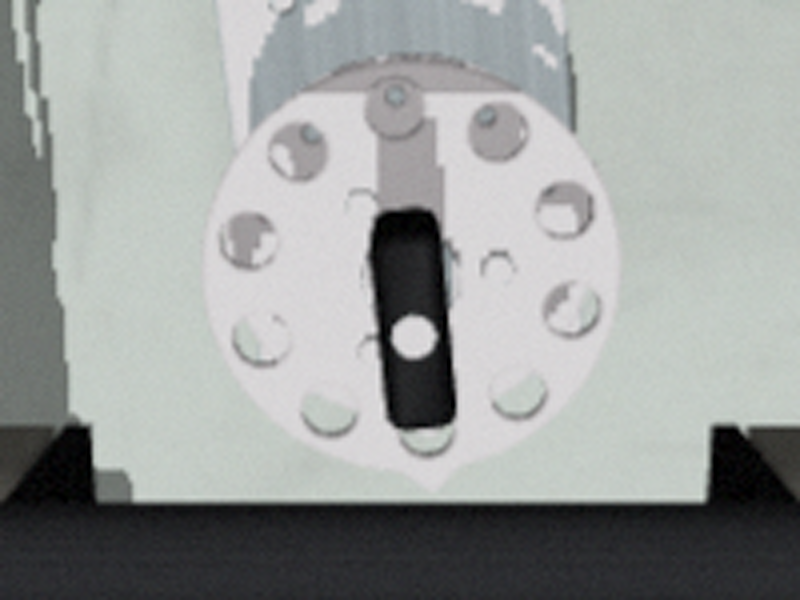

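The nose tip is at about (433,490), the plate rim spans x 203–620, and the near end of the bar's top is at (390–456, 425) with a white dot at (414,337).

```bash
python3 - <<'E'
from h import *
d=np.load('w2.npz');C=(d['K'],d['T'])
f=lambda x,y,z:atz(C,154+(x+.5)/4-.5,113+(y+.5)/4-.5,z)
im=cv2.imread('pics/w2.png');
n=f(433,491,.106);a=f(203,270,.106);b=f(620,270,.106);u=f(411,92,.106)
print('nose',n,'plate',a,b,b-a,(a+b)/2)
print('dot',f(414,337,.166))
e=(f(389,428,.166)+f(456,423,.166))/2;print('near end',e,np.linalg.norm(f(389,428,.166)-f(456,423,.166)))
l=f(374,222,.166),f(438,218,.166);print(l)
# bar side edges direction
v=f(389,415,.166)-f(374,235,.166);print(np.degrees(np.arctan2(-v[1],-v[0])))
v=f(456,410,.166)-f(440,225,.166);print(np.degrees(np.arctan2(-v[1],-v[0])))
# fit plate circle: rim points by eye
pts=np.array([f(*p,.106)[:2] for p in [(203,270),(620,270),(245,140),(570,140),(300,420),(535,405),(320,93),(490,93)]])
from scipy.optimize import least_squares
r=least_squares(lambda q:np.hypot(*(pts-q[:2]).T)-q[2],[.49,-.186,.056]);print(r.x,r.fun*1000)
m=r.x[:2];print('nose ang',np.degrees(np.arctan2(m[1]-n[1],m[0]-n[0])),np.hypot(*(m-n[:2])))
E
```

```text
nose [ 0.42940354 -0.19521393  0.106     ] plate [ 0.49220542 -0.13345907  0.106     ] [ 0.49260582 -0.24424173  0.106     ] [ 0.0004004  -0.11078266  0.        ] [ 0.49240562 -0.1888504   0.106     ]
dot [ 0.49057363 -0.18889784  0.166     ]
near end [ 0.4702767  -0.19090143  0.166     ] 0.014856278278421085
(array([ 0.51578751, -0.18027512,  0.166     ]), array([ 0.51669219, -0.19380663,  0.166     ]))
4.577186723312832
5.550747503837798
[ 0.49260941 -0.18819342  0.05302254] [ 1.71329463  3.02576765  1.46456361  0.76274815 -1.23757711 -1.69844273
 -1.54261081 -2.48774338]
nose ang 6.338076694255522 0.06359457242618097
```

To row units: -0.094 rad / 6.2832 = -0.015.

>>> {"op": "tcp_steps", "data": {"steps": {"aperture":[0.088,0.088,0.088,0.088,0.088,0.0,0.0,0.0,0.0,0.0,0.0,0.0],"dx":[0,0,0,0,0,0,0,0,0,0,0,0],"dy":[0.003,0.003,0.003,0.003,0.003,0.003,0.003,0.003,0.003,0.003,0.003,0.003],"dz":[0.04,0.08,0.11,0.124,0.124,0.124,0.124,0.124,0.124,0.124,0.124,0.124],"yaw":[-0.015,-0.015,-0.015,-0.015,-0.015,-0.015,-0.015,-0.015,-0.015,-0.015,-0.015,-0.015]}, "force": 50}}

```text
t: 3.87
eef_pos: [0.492, -0.1901, 0.131]
ee_rot: [3.142, -0.001, 0.096]
force: [-0.2, -0.5, -0.8]
width: 0.0462
gripper_force: 0.0
```

>>> {"op": "tcp_steps", "data": {"steps": {"aperture":[0,0,0,0,0,0,0,0,0,0],"dx":[0,0,0,0,0,0,0,0,0,0],"dy":[0,0,0,0,0,0,0,0,0,0],"dz":[0,0,0,0,0,0,0,0,0,0],"yaw":[0,0,0,0,0,0,0,0,0,0]}, "force": 50}}

```text
t: 4.7
eef_pos: [0.4917, -0.1901, 0.1304]
ee_rot: [-3.141, 0.0, 0.096]
force: [-0.1, -0.5, -2.7]
width: 0.0157
gripper_force: 50.0
```

>>> {"op": "tcp_steps", "data": {"steps": {"aperture":[0,0,0,0,0,0,0],"dx":[0,0,0,0,0,0,0],"dy":[0,0,0,0,0,0,0],"dz":[-0.02,-0.05,-0.08,-0.11,-0.12,-0.12,-0.12],"yaw":[0,0,0,0,0,0,0]}, "force": 50}}

```text
t: 5.28
eef_pos: [0.4915, -0.1898, 0.2499]
ee_rot: [-3.141, -0.0, 0.096]
force: [-0.1, 0.6, -3.9]
width: 0.0162
gripper_force: 50.0
```

```bash
python3 - <<'E'
from h import *
s=status.get_state();print(s['t'],s['eef_pos'],s['ee_rot'],s['force'],s['moment'],s['width'])
C=cam('wrist');im=cams.grab_frame('wrist')[:,:,::-1];cv2.imwrite('pics/w3.png',im);np.savez('w3.npz',K=C[0],T=C[1])
cv2.imwrite('pics/w3c.png',cv2.resize(im[150:350,120:386],None,fx=3,fy=3,interpolation=cv2.INTER_CUBIC))
E
```

```text
5.2833 [ 0.49146563 -0.18982031  0.24992829] [-3.14084815e+00 -1.10227105e-04  9.59058860e-02] [-0.13254965  0.61442935 -3.87487136] [-0.0218339   0.06994685 -0.00366339] 0.01620472175034246
```

View pics/w3c.png

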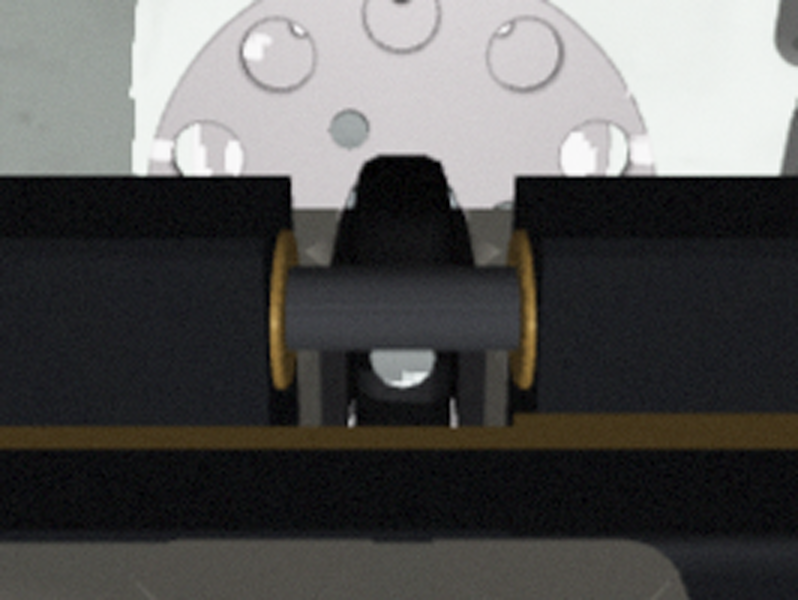

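The bar sits squarely in the grip. Hole centres are at (401,14), (278,54), (525,54), (208,158) and (595,156), symmetric about x≈401. I'll fit the carousel's axis and yaw in the tool frame from these.

```bash
python3 - <<'E'
from h import *
from scipy.optimize import least_squares
d=np.load('w3.npz');K=d['K'];print(K[0,2],K[1,2])
H=np.array(cams.camera_params('wrist')['hand_eye']);C=(K,H)
f=lambda x,y,z:atz(C,120+(x+.5)/3-.5,150+(y+.5)/3-.5,z)[:2]
px=[(401,14),(278,54),(525,54),(208,158),(595,156)]
P=np.array([f(*p,.0244) for p in px]);print(P)
# tool x=carousel x, tool y = -carousel y ; left in image?
A=np.radians([0,36,36,72,72])*np.array([0,1,1,1,1])*np.sign(P[:,1]-P[0,1])
g=lambda q:(P-q[:2]-q[3]*np.c_[np.cos(A+q[2]),np.sin(A+q[2])]).ravel()
r=least_squares(g,[0,0,0,.045]);print('axis in tool',r.x,'resid mm',r.fun*1000)
g2=lambda q:g(np.r_[q,.044])
# bias test: re-evaluate previous measurement in tool frame
d1=np.load('w1.npz');print(atz(C,120+402/3,150+367/3,-.0188-.0168))
E
```

```text
253.82838244628846 190.90564586382786
[[ 0.04364339 -0.00013069]
 [ 0.03528582 -0.02583888]
 [ 0.03527554  0.02577565]
 [ 0.01263431 -0.04170182]
 [ 0.01306688  0.04159201]]
axis in tool [-4.58790479e-04  3.38207898e-05 -3.32521776e-03  4.39424254e-02] resid mm [ 0.16000049 -0.01839253  0.28051939  0.07407415  0.09847288  0.0314698
 -0.34681398  0.10100616 -0.19217834 -0.18815752]
[-0.00329504  0.00024906 -0.0356    ]
```

To row units: -0.037 rad / 6.2832 = -0.0059.

>>> {"op": "tcp_steps", "data": {"steps": {"aperture":[0,0,0,0,0,0,0,0,0,0,0,0,0,0,0,0,0,0,0,0],"dx":[0.005,0.015,0.025,0.035,0.045,0.055,0.065,0.075,0.085,0.095,0.105,0.115,0.125,0.135,0.141,0.141,0.141,0.141,0.141,0.141],"dy":[-0.013,-0.039,-0.065,-0.092,-0.118,-0.144,-0.171,-0.197,-0.223,-0.25,-0.276,-0.302,-0.328,-0.355,-0.369,-0.369,-0.369,-0.369,-0.369,-0.369],"dz":[0,0,0,0,0,0,0,0,0,0,0,0,0,0,0,0,0.03,0.04,0.04,0.04],"yaw":[0,0,0,0,0,0,0,0,0,-0.0059,-0.0059,-0.0059,-0.0059,-0.0059,-0.0059,-0.0059,-0.0059,-0.0059,-0.0059,-0.0059]}, "force": 50}}

```text
t: 7.0
eef_pos: [0.5961, 0.1896, 0.2095]
ee_rot: [3.14, 0.003, 0.133]
force: [-0.5, 0.5, -2.2]
width: 0.0158
gripper_force: 50.0
```

```bash
python3 - <<'E'
from h import *
s=status.get_state();p=[.5964,.1912,.2];print(s['eef_pos'],s['ee_rot'],totool(p))
for n in('top','side'):cv2.imwrite(f'pics/{n}4.png',cams.grab_frame(n)[:,:,::-1])
E
```

```text
[0.59608414 0.18959242 0.20947701] [3.13984565e+00 2.80469811e-03 1.32679436e-01] [ 0.00055233 -0.00156822  0.00947277]
```

>>> {"op": "tcp_steps", "data": {"steps": {"aperture":[0,0],"dx":[0,0],"dy":[0,0],"dz":[0,0],"yaw":[0,0]}, "force": 50}}

```text
t: 7.27
eef_pos: [0.5972, 0.1907, 0.2117]
ee_rot: [-3.141, -0.002, 0.133]
force: [-0.0, -0.3, -1.9]
width: 0.0158
gripper_force: 50.0
```

>>> {"op": "tcp_steps", "data": {"steps": {"aperture":[0,0,0],"dx":[0,0,0],"dy":[-0.001,-0.001,-0.001],"dz":[0,0,0],"yaw":[0,0,0]}, "force": 50}}

```text
t: 7.52
eef_pos: [0.5966, 0.1918, 0.2109]
ee_rot: [-3.141, -0.0, 0.133]
force: [0.6, -0.1, -2.3]
width: 0.0159
gripper_force: 50.0
```

>>> {"op": "tcp_steps", "data": {"steps": {"aperture":[0,0,0,0,0],"dx":[0,0,0,0,0],"dy":[0.0005,0.0005,0.0005,0.0005,0.0005],"dz":[0.006,0.012,0.018,0.021,0.021],"yaw":[0,0,0,0,0]}, "force": 50}}

```text
t: 7.93
eef_pos: [0.5962, 0.191, 0.1881]
ee_rot: [3.141, 0.002, 0.133]
force: [0.3, -0.1, -3.2]
width: 0.0159
gripper_force: 50.0
```

>>> {"op": "tcp_steps", "data": {"steps": {"aperture":[0,0,0,0,0],"dx":[0,0,0,0,0],"dy":[0,0,0,0,0],"dz":[0.003,0.005,0.007,0.009,0.009],"yaw":[0,0,0,0,0]}, "force": 50}}

```text
t: 8.35
eef_pos: [0.5965, 0.1912, 0.1801]
ee_rot: [3.142, 0.001, 0.133]
force: [0.4, -0.4, -2.6]
width: 0.0162
gripper_force: 50.0
```

>>> {"op": "tcp_steps", "data": {"steps": {"aperture":[0,0,0,0,0],"dx":[0,0,0,0,0],"dy":[0,0,0,0,0],"dz":[0.004,0.008,0.011,0.012,0.012],"yaw":[0,0,0,0,0]}, "force": 50}}

```text
t: 8.77
eef_pos: [0.5964, 0.1911, 0.168]
ee_rot: [3.141, 0.001, 0.133]
force: [0.6, 0.1, -2.6]
width: 0.0158
gripper_force: 50.0
```

>>> {"op": "tcp_steps", "data": {"steps": {"aperture":[0,0,0,0,0,0],"dx":[0,0,0,0,0,0],"dy":[0,0,0,0,0,0],"dz":[0.003,0.005,0.007,0.009,0.009,0.009],"yaw":[0,0,0,0,0,0]}, "force": 60}}

```text
t: 9.27
eef_pos: [0.5973, 0.1914, 0.1608]
ee_rot: [-3.141, -0.002, 0.134]
force: [-1.3, 0.4, 7.5]
width: 0.016
gripper_force: 60.0
```

>>> {"op": "tcp_steps", "data": {"steps": {"aperture":[0,0,0,0],"dx":[0,0,0,0],"dy":[0,0,0,0],"dz":[0.001,0.001,0.001,0.001],"yaw":[0,0,0,0]}, "force": 60}}

```text
t: 9.6
eef_pos: [0.5973, 0.1914, 0.16]
ee_rot: [-3.141, -0.002, 0.134]
force: [-1.7, 0.7, 8.4]
width: 0.0153
gripper_force: 60.0
```

>>> {"op": "tcp_steps", "data": {"steps": {"aperture":[0,0,0,0],"dx":[0,0,0,0],"dy":[0,0,0,0],"dz":[0.001,0.001,0.001,0.001],"yaw":[0,0,0,0]}, "force": 60}}

```text
t: 9.93
eef_pos: [0.5973, 0.1914, 0.1592]
ee_rot: [-3.141, -0.002, 0.134]
force: [-1.0, -0.0, 7.7]
width: 0.0154
gripper_force: 60.0
```

>>> {"op": "tcp_steps", "data": {"steps": {"aperture":[0,0,0,0],"dx":[0,0,0,0],"dy":[0,0,0,0],"dz":[0.001,0.001,0.001,0.001],"yaw":[0,0,0,0]}, "force": 60}}

```text
t: 10.27
eef_pos: [0.5973, 0.1914, 0.1583]
ee_rot: [-3.141, -0.002, 0.134]
force: [-3.2, -0.7, 9.1]
width: 0.0155
gripper_force: 60.0
```

>>> {"op": "tcp_steps", "data": {"steps": {"aperture":[0,0,0,0],"dx":[0,0,0,0],"dy":[0,0,0,0],"dz":[0.001,0.001,0.001,0.001],"yaw":[0,0,0,0]}, "force": 60}}

```text
t: 10.6
eef_pos: [0.5974, 0.1914, 0.1583]
ee_rot: [-3.141, -0.003, 0.134]
force: [-5.9, -0.5, 14.6]
width: 0.0159
gripper_force: 60.0
```

>>> {"op": "tcp_steps", "data": {"steps": {"aperture":[0,0,0,0],"dx":[-0.0007,-0.0007,-0.0007,-0.0007],"dy":[0,0,0,0],"dz":[0.001,0.001,0.001,0.001],"yaw":[0,0,0,0]}, "force": 60}}

```text
t: 10.93
eef_pos: [0.5974, 0.1915, 0.1582]
ee_rot: [-3.141, -0.004, 0.134]
force: [-4.2, -0.5, 19.5]
width: 0.0156
gripper_force: 60.0
```

```bash
python3 - <<'E'
from h import *
im=cams.grab_frame('side')[:,:,::-1];im2=cams.grab_frame('top')[:,:,::-1]
g=lambda a:cv2.resize(a,(400,450),interpolation=cv2.INTER_CUBIC)
cv2.imwrite('pics/f.png',np.hstack([g(im[130:265,170:290]),g(im2[100:235,170:290])]))
E
```

```text
(no output)
```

View pics/f.png

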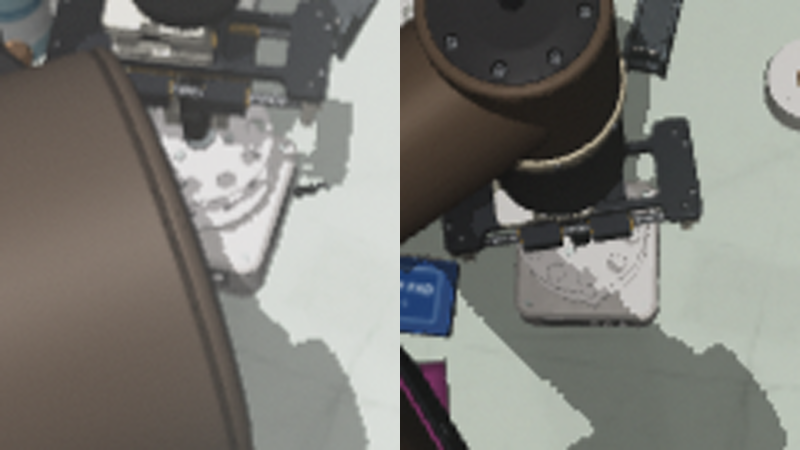

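The carousel sits low on the drive, still gripped. The arm stopped hard at TCP z 0.158, as predicted for the collar seated, with about 22 N pushing down against the 12 N spring. I'll check that it holds steady, then hand in.

>>> {"op": "tcp_steps", "data": {"steps": {"aperture":[0,0,0,0,0,0],"dx":[0,0,0,0,0,0],"dy":[0,0,0,0,0,0],"dz":[0.0005,0.0005,0.0005,0.0005,0.0005,0.0005],"yaw":[0,0,0,0,0,0]}, "force": 60}}

```text
t: 11.53
eef_pos: [0.5974, 0.1915, 0.1583]
ee_rot: [-3.141, -0.005, 0.134]
force: [-5.9, -0.5, 22.7]
width: 0.0154
gripper_force: 60.0
```

```bash
python3 -c "
from station import arm, cams, status
print(status.get_state()['moment']);print(arm.job_done())"
```

```text
[-0.52006892  2.83352155 -0.05168505]
the job is handed in; nothing more can be done
None
```

The ten-place carousel is seated on the drive hub with its key in the keyway and the collar fully home, still gripped and held down at about 22 N; the job was handed in at 11.5 s and returned no verdict.

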